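# Load the tilted inspection stand with two slide cases

### The arm

A 7-joint arm with a two-finger parallel gripper is mounted at the origin on the work surface. World frame = base frame: x ahead of the robot, y to its left, z up, the work surface at z = 0. Lengths are in mm, angles in rad, forces in N, time in s.
With the tool pointing down it reaches from about 400 to 900 mm from the base axis. Payload 5.5 kg.
Tool frame: the origin (TCP) lies at the very end of the fingers, on their centre line; the grasp point (between the pads) lies 19 mm behind it; z points along the fingers, y is the line along which they close (so a half turn about z gives the same grasp; the last joint's range is limited). The gripper opens to 92 mm and grips with 3 to 60 N. Pads are 19 mm wide; open, the fingers measure 130 mm over their backs; the gripper's body (75 mm by 190 mm) begins 47 mm behind the grasp point.
Start: joints at [-1.033, 0.501, -0.427, 1.55, 0.221, 1.138, -0.21], TCP at [176.341, 625.623, 206.329] pointing down, gripper open.
Joint ranges: [-2.88, 2.88], [-0.31, 2.03], [-1.54, 1.56], [0.2, 2.42], [-1.41, 4.55], [0.19, 2.02], [-2.57, 2.57]. Speed limits (rad/s): [2.57, 2.57, 3.14, 3.14, 3.14, 3.14, 3.14].

### API

Orientations are given as [roll, pitch, yaw] about the fixed x, y, z axes, in that order (R = Rz(yaw) Ry(pitch) Rx(roll)).
In Python, from cell import telemetry, eyes, ctrl gives the robot as it stands.
- The arm moves only by the shell command python3 -m crank 'ROWS'. ROWS is JSON, a list of rows, each a list of 7 numbers: the shift along the tool's x, y, z each as a share of 0.4 m, from -1 to 1, then the turn, a rotation vector about the tool's x, y, z each as a share of pi rad, from -1 to 1, then the closure, from 0 (fully open) to 1 (shut). In form: [[x, y, z, ax, ay, az, hand], ...]. A call has 1 to 20 rows; each row is the pose to reach, as a shift and turn from the pose commanded when the call began, along the tool's axes at that moment, turning the shorter way round; what a row does not reach only later rows make up. A row lasts 1/12 s, in which the tool goes at most 41.7 mm and 7.16 degrees, less where a joint would pass 70% of its speed; a pose out of reach is approached as far as the arm can. A call with a number of a shift or a turn outside -1 to 1 is refused whole. A call with a gripper value outside its range is refused whole. The fingers move at their own pace and stop on an object; the grip force is fixed at half the most. Time passes only in rows, so rows that repeat a pose let the fingers close. It gives the time, the measured TCP pose, the force, the opening and the grip force at its end, in the units of the state.
- telemetry.state(): the state, without advancing time (a new reading comes with each control period).
- eyes.read_camera(name): name is "side" or "top" or "wrist"; returns (picture, depth): 420x560x3 uint8, red, green, blue; 420x560 float32, mm along the optical axis (not along the pixel's ray), 0 where there is no reading.
- eyes.camera_params(name): a dict with "intrinsics" (3x3 intrinsics, pixels), "k1" (the pictures are not rectified: a ray, as slopes to the right and down, at radius r is drawn at 1 + k1 r^2 times it, then the intrinsics apply), "rvec" (rotation vector, rad) and "tvec" (3), from world to camera coordinates, as OpenCV has them; the wrist camera has in their place "mount" (4x4, takes a point from camera to tool coordinates, whose origin is the TCP and whose axes are the flange's). Camera axes: x right, y down, z forward; pixel columns grow to the right and rows downward; lengths in mm; the calibration is good to about 2 mm. A picture is of the moment at which its call begins: read the wrist's pose just before it. camera_params takes no time and is no camera call.
- ctrl.close_job(): hands the job in; it is judged then, once.
The state is a dict: "time_s": time; "qpos": joint angles; "joint_vel": joint speeds; "joint_efforts": joint torques, N m; "position": TCP position; "orientation": TCP orientation; "ft_force": force on the tool from outside, world axes, zero at the start; "torque": the same for the moment, N m; "grip_width": finger opening in mm; "gripper_force": force on a finger pad.
Only numpy, scipy, OpenCV 4.12 (cv2) and the standard library are available. Lean on these libraries where they do the work, as an engineer would, in place of code of your own. Each camera call takes 0.05 s, during which the arm holds its last target. There are 200 camera calls.

### The job

Lay the long slide case flat on the sloping deck of the inspection stand, centred across the deck and with its end against the stop at the deck's low end. Then stack the short case squarely on top of it, also with its end against the stop. Set both down gently without dropping them, keep the deck's tilt as it is, and leave the dish and the jar where they stand.

Things in the scene. Friction and masses are not known exactly. Their poses are not given: they have to be found in the camera images.
- long_case: The longer of two closed grey plastic slide cases with a lid seam and a blank paper label on the lid: 104 mm long (x), 50 mm wide (y), 30 mm high (z), about 0.26 kg. It starts flat on the bench, lid up. Origin: centre of its underside; z points out of the lid. Its ends may be swapped freely.
- short_case: The shorter of the two grey slide cases, same look: 72 mm long (x), 50 mm wide (y), 26 mm high (z), about 0.17 kg. It starts flat on the bench, lid up. Origin: centre of its underside; z points out of the lid. Its ends may be swapped freely.
- stand: Steel base plate, 130 x 100 x 12 mm, fixed to the bench, with a post that carries the tilting deck; nothing stands beside or above the deck. Origin: centre of its underside, under the deck's hinge; its x points level, roughly towards the robot, in the deck's uphill direction.
- deck_foot (a point): Point on the aluminium deck's top face, mid-width, at the inner face of the stop at its low end (farthest from the robot). Axes: x up the slope (towards the robot), y level across, z the deck's upward normal. Deck: flat, 44 mm wide (a case overhangs 3 mm each side), 6 mm thick, 122 mm long from stop to high end. Stop: plate 4 mm thick, 44 mm wide, standing 46 mm above the deck, square to it.
- deck_end (a point): Mid-width point at the free high end of the deck's top face, 122 mm up the slope from deck_foot; same axes.
- deck (a joint): Tilt of the deck in rad: 0 is level, larger is steeper; between about 0.42 and 0.60 at the start. The hinge runs level across the deck, under its middle, 100 mm above the bench and 18 mm below the deck's top face; it is clamped stiff and stays where it is.
- dish: Closed clear round culture dish, 90 mm in diameter and 15 mm high, flat on the bench. Origin: centre of its underside. A bystander.
- jar: Small closed round jar, 48 mm in diameter and 62 mm high, upright on the bench. Origin: centre of its underside. A bystander.
- tube_rack: Clear test-tube rack, 220 x 60 mm and 65 mm high, with stoppered tubes up to 152 mm high, fixed on the bench to the robot's right. Origin: centre of its underside, its long side along its y. A bystander.

How it is judged:
By the outcome, as a careful person would: the job done as asked, in the order asked, and still so for the second after the job is handed in, with the robot touching nothing.
It also fails if it takes over 72 s, if anything falls off the work surface, if the arm or the gripper's body presses on something with over 40 N, if the wrist force passes 120 N, or if a joint passes its speed limit or range.

## Working session

There is one attempt and no reset: what is moved stays moved. The work goes in short steps, Python scripts to look and compute and a shell command to move; the robot and the scene stay as the last step left them, time stands still between calls to the robot, and variables do not carry over. Pictures are saved under pics/ and viewed, at most 10 in all, crops included, and the job is handed in when it is done.

```bash
mkdir -p pics; ls
python3 - <<'E'
from cell import telemetry, eyes, ctrl
import cv2, numpy as np
s=telemetry.state();print(s['time_s'],s['position'],s['orientation'],s['grip_width'])
a=[]
for n in ('side','top'):
    im,d=eyes.read_camera(n);np.savez(''+n,im=im,d=d)
    a.append(im);p=eyes.camera_params(n);print(n,{k:np.round(v,4).tolist() for k,v in p.items()})
print({k:np.round(v,4).tolist() for k,v in eyes.camera_params('wrist').items()})
cv2.imwrite('pics/side0.png',a[0][:,:,::-1]);cv2.imwrite('pics/top0.png',a[1][:,:,::-1])
E
```

```text
pics
0.0 [176.22630593 624.87162954 205.27125041] [-3.13961808e+00 -5.72393842e-05  2.86687387e+00] 91.96043965608796
side {'intrinsics': [[542.4499, 0.0, 273.5807], [0.0, 542.4499, 213.4716], [0.0, 0.0, 1.0]], 'k1': -0.1962, 'rvec': [2.2714, -0.4755, 0.1887], 'tvec': [-524.7147, 132.0086, 1489.6887]}
top {'intrinsics': [[387.7491, 0.0, 278.1009], [0.0, 387.7491, 211.6389], [0.0, 0.0, 1.0]], 'k1': -0.0809, 'rvec': [2.1797, -2.1191, 0.2067], 'tvec': [-171.0185, 544.3685, 938.3943]}
{'intrinsics': [[340.5919, 0.0, 276.7734], [0.0, 340.5919, 209.4226], [0.0, 0.0, 1.0]], 'k1': -0.0238, 'mount': [[0.0001, -0.9547, -0.2975, 81.2395], [1.0, 0.0003, -0.0004, -0.5943], [0.0005, -0.2975, 0.9547, -178.4384], [0.0, 0.0, 0.0, 1.0]]}
```

View pics/top0.png

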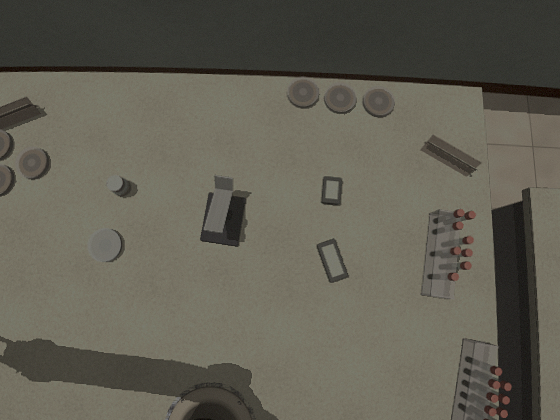

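View pics/side0.png

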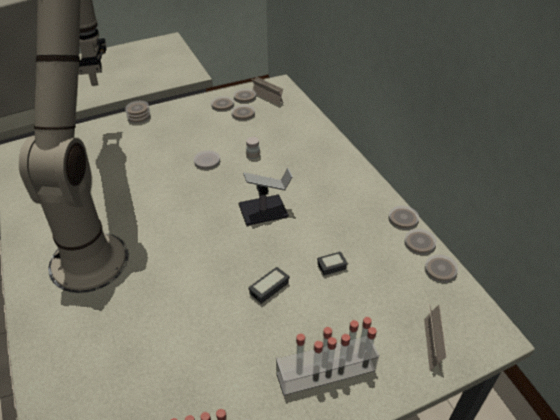

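The top view shows the long case near (332,260), the short case near (332,190), the stand and deck near (223,215), the jar near (119,186) and the dish near (107,245). The side view shows the deck sloping down to its stop at (287,180), the long case at (269,285) and the short case at (332,262).

```bash
cat > h.py <<'E'
import numpy as np, cv2
from scipy.spatial.transform import Rotation as R
from cell import telemetry, eyes, ctrl
def campose(n,st=None):
    p=eyes.camera_params(n)
    if n=='wrist':
        M=np.array(p['mount']); Rt=R.from_euler('xyz',st['orientation']).as_matrix()
        T=np.eye(4);T[:3,:3]=Rt;T[:3,3]=st['position']; T=T@M
    else:
        Rc=cv2.Rodrigues(np.array(p['rvec'],float))[0];T=np.eye(4);T[:3,:3]=Rc.T;T[:3,3]=-Rc.T@np.array(p['tvec']).ravel()
    return T,np.array(p['intrinsics'],float),float(p['k1'])
def slopes(uv,K,k1):
    return cv2.undistortPoints(np.array(uv,float).reshape(-1,1,2),K,np.array([k1,0,0,0.])).reshape(-1,2)
def rays(uv,n,st=None):
    T,K,k1=campose(n,st);s=slopes(uv,K,k1)
    return T[:3,3],np.c_[s,np.ones(len(s))]@T[:3,:3].T
def onz(uv,z,n,st=None):
    o,d=rays(uv,n,st);return o+d*((z-o[2])/d[:,2])[:,None]
def cloud(n,D,st=None):
    v,u=np.mgrid[:420,:560];o,d=rays(np.c_[u.ravel(),v.ravel()],n,st)
    P=o+d*D.reshape(-1,1);P[D.ravel()==0]=np.nan;return P.reshape(420,560,3)
E
python3 - <<'E'
from h import *
z=np.load('top.npz');im,D=z['im'],z['d'];P=cloud('top',D);Z=P[:,:,2]
print('table z',np.nanmedian(Z[300:340,250:350]))
g=im.astype(int).sum(2)
for nm,(u0,u1,v0,v1),h in [('short',(305,355,165,215),26),('long',(305,360,225,295),30)]:
    m=np.zeros(Z.shape,np.uint8);m[v0:v1,u0:u1]=(Z[v0:v1,u0:u1]>h*.6)
    c=P[m>0];print(nm,m.sum(),np.median(c,0))
    k=max(cv2.findContours(m,0,cv2.CHAIN_APPROX_NONE)[0],key=cv2.contourArea)[:,0]
    w=onz(k,h,'top');print(' rect(depth mask)',cv2.minAreaRect(w[:,:2].astype(np.float32)))
for nm,(u0,u1,v0,v1) in [('jar',(100,140,170,205)),('dish',(85,130,222,268))]:
    c=P[v0:v1,u0:u1].reshape(-1,3);c=c[c[:,2]>9];print(nm,len(c),c.mean(0),c.max(0))
s=P[170:250,195:255].reshape(-1,3);s=s[s[:,2]>60];print('deck pts',len(s),s.min(0),s.max(0))
np.save('s',s)
# ransac plane
rng=np.random.default_rng(0);best=0
for _ in range(500):
    a=s[rng.choice(len(s),3,False)];n=np.cross(a[1]-a[0],a[2]-a[0]);n/=np.linalg.norm(n)+1e-9
    i=abs((s-a[0])@n)<3
    if i.sum()>best:best=i.sum();I=i
q=s[I];c=q.mean(0);n=np.linalg.svd(q-c)[2][2];n*=np.sign(n[2]);print('plane',best,c,n,'tilt',np.arccos(n[2]),'yaw uphill',np.arctan2(-n[1],-n[0]))
E
```

```text
table z 0.3427855176482808
short 481 [ 614.57096683 -294.26204245   26.74826343]
 rect(depth mask) ((615.3440551757812, -294.80389404296875), (47.60757064819336, 72.95704650878906), 85.85874938964844)
long 787 [ 428.86734254 -296.43740603   30.50511333]
 rect(depth mask) ((430.49481201171875, -295.61614990234375), (103.64350891113281, 50.54951095581055), 21.087125778198242)
jar 369 [604.93495806 256.89829204  49.58167345] [628.89765047 282.16726515  66.42519882]
dish 911 [454.0463484  293.35272061  14.56281113] [497.36344166 337.31083669  20.22125854]
deck pts 1110 [480.56923725 -42.97417898  80.66751972] [619.01088299  14.67766568 145.74067917]
plane 800 [537.38086208 -12.62852719 117.92828412] [ 0.44021185 -0.04384516  0.8968228 ] tilt 0.4582618343117267 yaw uphill 3.0423199196538677
```

```bash
cat >> h.py <<'E'
def down(yaw): return R.from_euler('xyz',[np.pi,0,yaw])
def deckR(tilt,yaw):  # x uphill, z = -normal
    u=np.array([np.cos(tilt)*np.cos(yaw),np.cos(tilt)*np.sin(yaw),np.sin(tilt)]);y=np.array([np.sin(yaw),-np.cos(yaw),0])
    return R.from_matrix(np.c_[u,y,np.cross(u,y)])
def plan(p,rot,p0=None,r0=None):
    s=telemetry.state()
    r0=r0 or R.from_euler('xyz',s['orientation']);p0=s['position'] if p0 is None else p0
    d=r0.inv().apply(np.array(p)-p0)/400;w=(r0.inv()*rot).as_rotvec()/np.pi
    print('row',np.round(d,4).tolist(),np.round(w,4).tolist(),'n~',np.ceil(max(np.linalg.norm(d)*400/41.7,np.linalg.norm(w)*180/7.16)))
E
python3 - <<'E'
from h import *
for i in range(2): print(np.round(telemetry.state()['position'],2))
plan([420,330,300],down(3.04))
E
```

```text
[176.25 624.97 205.39]
[176.25 624.97 205.39]
row [-0.7866, -0.5449, -0.2356] [-0.0005, -0.0001, -0.0551] n~ 10.0
```

```bash
python3 -m crank '[[-0.787,-0.545,-0.236,0,0,-0.055,0],[-0.787,-0.545,-0.236,0,0,-0.055,0],[-0.787,-0.545,-0.236,0,0,-0.055,0],[-0.787,-0.545,-0.236,0,0,-0.055,0],[-0.787,-0.545,-0.236,0,0,-0.055,0],[-0.787,-0.545,-0.236,0,0,-0.055,0],[-0.787,-0.545,-0.236,0,0,-0.055,0],[-0.787,-0.545,-0.236,0,0,-0.055,0],[-0.787,-0.545,-0.236,0,0,-0.055,0],[-0.787,-0.545,-0.236,0,0,-0.055,0],[-0.787,-0.545,-0.236,0,0,-0.055,0],[-0.787,-0.545,-0.236,0,0,-0.055,0],[-0.787,-0.545,-0.236,0,0,-0.055,0],[-0.787,-0.545,-0.236,0,0,-0.055,0]]'
python3 - <<'E'
from h import *
plan([500,-15,270],down(3.04))
E
```

```text
time_s: 1.27
position: [418.7, 331.7, 300.2]
orientation: [-3.141, -0.001, 3.042]
ft_force: [-0.8, -0.0, -0.1]
grip_width: 92.0
gripper_force: 0.0
row [-0.2882, -0.8422, 0.0752] [-0.0, -0.0004, 0.0008] n~ 9.0
```

```bash
python3 -m crank '[[-0.288,-0.842,0.075,0,0,0,0],[-0.288,-0.842,0.075,0,0,0,0],[-0.288,-0.842,0.075,0,0,0,0],[-0.288,-0.842,0.075,0,0,0,0],[-0.288,-0.842,0.075,0,0,0,0],[-0.288,-0.842,0.075,0,0,0,0],[-0.288,-0.842,0.075,0,0,0,0],[-0.288,-0.842,0.075,0,0,0,0],[-0.288,-0.842,0.075,0,0,0,0],[-0.288,-0.842,0.075,0,0,0,0],[-0.288,-0.842,0.075,0,0,0,0],[-0.288,-0.842,0.075,0,0,0,0],[-0.288,-0.842,0.075,0,0,0,0],[-0.288,-0.842,0.075,0,0,0,0]]'
python3 - <<'E'
from h import *
s=telemetry.state();im,D=eyes.read_camera('wrist');print(np.round(s['joint_vel'],3).max(),s['position'],s['orientation'])
np.savez('wdeck',im=im,d=D,p=s['position'],o=s['orientation'])
P=cloud('wrist',D,s);Z=P[:,:,2]
cv2.imwrite('pics/wdeck.png',im[:,:,::-1])
v,u=np.mgrid[:420,:560]
m=(Z>70)&(Z<165)&(abs(P[:,:,1]+12)<60)&(P[:,:,0]>440)&(P[:,:,0]<640);q=P[m];print(len(q),q.min(0),q.max(0))
rng=np.random.default_rng(0);best=0
for _ in range(500):
    a=q[rng.choice(len(q),3,False)];n=np.cross(a[1]-a[0],a[2]-a[0]);n/=np.linalg.norm(n)+1e-9
    i=abs((q-a[0])@n)<2
    if i.sum()>best:best=i.sum();I=i
c=q[I].mean(0);n=np.linalg.svd(q[I]-c,full_matrices=False)[2][2];n*=np.sign(n[2])
print('plane',best,c,n,'tilt',np.arccos(n[2]),'yaw up',np.arctan2(-n[1],-n[0]))
mm=np.zeros(Z.shape,np.uint8);uu=np.c_[u[m],v[m]][I];mm[uu[:,1],uu[:,0]]=255;cv2.imwrite('pics/mask.png',mm)
E
```

```text
time_s: 2.43
position: [500.4, -14.3, 270.7]
orientation: [3.141, -0.0, 3.043]
ft_force: [-0.8, 0.8, 0.3]
grip_width: 91.5
gripper_force: 0.0
0.009 [500.42060951 -14.25368385 270.74534486] [ 3.14112644e+00 -3.84948400e-05  3.04329487e+00]
5293 [478.25447699 -42.47456612  88.26763872] [616.29646203  16.69280241 145.08961318]
plane 3692 [530.84980686 -10.90910487 119.9711209 ] [ 0.44097589 -0.05654506  0.89573597] tilt 0.46071248049449104 yaw up 3.014061476261188
```

View pics/wdeck.png

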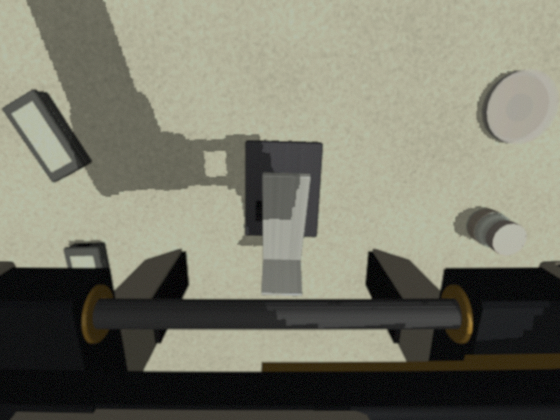

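The wrist view shows the whole deck. Its high end is at rows ~175 (columns 262–310), its foot is near row 260 and the stop plate spans (262–302, 260–293). Next I'll fit the edges.

```bash
cat > deck.py <<'E'
from h import *
z=np.load('wdeck.npz');im,D=z['im'],z['d'];s=dict(position=z['p'],orientation=z['o'])
P=cloud('wrist',D,s)
def inl(m,d0,n): return m&(abs(P@n-d0)<3)
n=np.array([.44098,-.05655,.89574]);c=np.array([530.85,-10.909,119.97])
roi=np.zeros(D.shape,bool);roi[160:300,235:330]=1
for it in range(3):
    yaw=np.arctan2(-n[1],-n[0]);tilt=np.arccos(n[2])
    u=np.array([np.cos(tilt)*np.cos(yaw),np.cos(tilt)*np.sin(yaw),np.sin(tilt)]);y=np.cross(n,u)
    I=roi&(abs((P-c)@n)<2.5);q=P[I]
    S=(q-c)@u;T=(q-c)@y
    # per-slice edges
    L=[];
    for a in np.arange(np.percentile(S,6),np.percentile(S,92),4):
        k=abs(S-a)<2.5
        if k.sum()>20:L.append([a,T[k].min(),T[k].max()])
    L=np.array(L);f1=np.polyfit(L[:,0],L[:,1],1);f2=np.polyfit(L[:,0],L[:,2],1)
    print('tilt',tilt,'yaw(normal)',yaw,'S',S.min(),S.max(),'edges',f1,f2,'width',f2[1]-f1[1],'centre',c+y*(f1[1]+f2[1])/2)
    n2=np.linalg.svd(q-q.mean(0),full_matrices=False)[2][2];n=n2*np.sign(n2[2]);c=q.mean(0)
ey=np.arctan(np.polyfit(L[:,0],L[:,1:].mean(1),1)[0]);print('edge yaw corr',ey, 'centre line dir',np.arctan2(*(u+y*np.tan(ey))[[1,0]]))
# stop: above plane
h=(P-c)@n;A=roi&(h>6)&(h<55)&((P-c)@u<-30)
q=P[A];print('stop pts',len(q),'s: med/min/max',np.percentile((q-c)@u,[1,10,50,90,99]),'h max',h[A].max(),'t',np.percentile((q-c)@y,[1,99]))
# base plate
g=im.astype(int).max(2);m=((g<75)&roi).astype(np.uint8)
k=(abs(P[:,:,2]-12)<5)&(g<90);k[:120]=0;k[245:]=0;k[:,:238]=0;k[:,330:]=0
k=cv2.morphologyEx(k.astype(np.uint8),cv2.MORPH_OPEN,np.ones((3,3)))
w=P[k>0];print('base',len(w),cv2.minAreaRect(w[:,:2].astype(np.float32)))
print('c',c,'u',u,'y',y,'n',n)
E
python3 deck.py
```

```text
tilt 0.4607034062580643 yaw(normal) 3.0140516325896054 S -70.22978330630154 54.93512370736574 edges [-1.36647680e-03 -2.16376117e+01] [1.11690199e-02 2.15161980e+01] width 43.15380969924998 centre [530.85772169 -10.84878586 119.97      ]
tilt 0.4612831180780101 yaw(normal) 3.0150120635480135 S -70.2687043948782 54.892823640966796 edges [-2.22749060e-03 -2.16552166e+01] [1.03032970e-02 2.14982658e+01] width 43.15348241335727 centre [530.81494218 -10.8436402  119.99832675]
tilt 0.4612831180780101 yaw(normal) 3.0150120635480135 S -70.2687043948782 54.892823640966796 edges [-2.22749060e-03 -2.16552166e+01] [1.03032970e-02 2.14982658e+01] width 43.15348241335727 centre [530.81494218 -10.8436402  119.99832675]
edge yaw corr 0.00403788123838685 centre line dir 3.019521227624604
stop pts 1269 s: med/min/max [-71.54811511 -69.49504608 -68.57487477 -67.73320128 -67.03077234] h max 47.03215010107949 t [-21.42920907  21.56887873]
base 3961 ((529.8831176757812, -11.039592742919922), (97.96969604492188, 129.47808837890625), 82.7097396850586)
c [530.80503522 -10.92148777 119.99832675] u [-0.8883177   0.1130482   0.44509748] y [-1.26242835e-01 -9.91999368e-01  4.85722573e-17] n [ 0.44153642 -0.05619037  0.89548212]
```

Run:
```python
from h import *
plan([430,-295.8,190],down(0.368+np.pi))
```

```text
row [0.1059, -0.717, 0.2017] [0.0001, 0.0, -0.1486] n~ 8.0
```

```bash
python3 -m crank '[[0.106,-0.717,0.202,0,0,-0.149,0],[0.106,-0.717,0.202,0,0,-0.149,0],[0.106,-0.717,0.202,0,0,-0.149,0],[0.106,-0.717,0.202,0,0,-0.149,0],[0.106,-0.717,0.202,0,0,-0.149,0],[0.106,-0.717,0.202,0,0,-0.149,0],[0.106,-0.717,0.202,0,0,-0.149,0],[0.106,-0.717,0.202,0,0,-0.149,0],[0.106,-0.717,0.202,0,0,-0.149,0],[0.106,-0.717,0.202,0,0,-0.149,0],[0.106,-0.717,0.202,0,0,-0.149,0],[0.106,-0.717,0.202,0,0,-0.149,0],[0.106,-0.717,0.202,0,0,-0.149,0]]'
cat > case.py <<'E'
from h import *
import sys
h=float(sys.argv[1]);x,y=float(sys.argv[2]),float(sys.argv[3])
s=telemetry.state();im,D=eyes.read_camera('wrist')
cv2.imwrite(f'pics/case{h:.0f}.png',im[:,:,::-1])
P=cloud('wrist',D,s)
m=((abs(P[:,:,2]-h)<4)&(np.hypot(P[:,:,0]-x,P[:,:,1]-y)<75)).astype(np.uint8)
m=cv2.morphologyEx(m,cv2.MORPH_OPEN,np.ones((3,3)));k=max(cv2.findContours(m,0,1)[0],key=cv2.contourArea)[:,0]
print('bbox',k.min(0),k.max(0),'top z',np.median(P[m>0][:,2]))
print(s['position'],s['orientation'])
print(cv2.minAreaRect(onz(k,h,'wrist',s)[:,:2].astype(np.float32)))
E
python3 case.py 30 430 -296
```

```text
time_s: 3.57
position: [430.4, -295.6, 190.4]
orientation: [-3.141, 0.001, -2.772]
ft_force: [0.4, 1.0, -0.7]
grip_width: 91.7
gripper_force: 0.0
bbox [252 133] [302 232] top z 30.256655478746666
[ 430.35172428 -295.61456358  190.36872789] [-3.14147994e+00  9.98083827e-04 -2.77212992e+00]
((428.5685119628906, -297.0762023925781), (103.26346588134766, 49.570289611816406), 20.76079559326172)
```

Run:
```python
from h import *
plan([428.7,-297,5],down(0.3625+np.pi))
```

```text
row [0.0049, -0.0012, 0.4634] [-0.0001, 0.0003, 0.0021] n~ 5.0
```

```bash
python3 -m crank '[[0.005,-0.001,0.1,0,0,0.002,0],[0.005,-0.001,0.2,0,0,0.002,0],[0.005,-0.001,0.3,0,0,0.002,0],[0.005,-0.001,0.38,0,0,0.002,0],[0.005,-0.001,0.43,0,0,0.002,0],[0.005,-0.001,0.45,0,0,0.002,0],[0.005,-0.001,0.463,0,0,0.002,0],[0.005,-0.001,0.463,0,0,0.002,0],[0.005,-0.001,0.463,0,0,0.002,0],[0.005,-0.001,0.463,0,0,0.002,0.3],[0.005,-0.001,0.463,0,0,0.002,0.4],[0.005,-0.001,0.463,0,0,0.002,0.6],[0.005,-0.001,0.463,0,0,0.002,1],[0.005,-0.001,0.463,0,0,0.002,1],[0.005,-0.001,0.463,0,0,0.002,1],[0.005,-0.001,0.463,0,0,0.002,1],[0.005,-0.001,0.463,0,0,0.002,1],[0.005,-0.001,0.463,0,0,0.002,1]]'
```

```text
time_s: 5.12
position: [427.2, -298.2, 4.7]
orientation: [3.141, -0.0, -2.782]
ft_force: [-0.5, 1.5, 2.9]
grip_width: 49.4
gripper_force: 30.0
```

```bash
python3 -m crank '[[0,0,-0.01,0,0,0,1],[0,0,-0.03,0,0,0,1],[0,0,-0.07,0,0,0,1],[0,0,-0.15,0,0,0,1],[0,0,-0.24,0,0,0,1],[0,0,-0.33,0,0,0,1],[0,0,-0.42,0,0,0,1],[0,0,-0.5,0,0,0,1],[0,0,-0.55,0,0,0,1],[0,0,-0.57,0,0,0,1],[0,0,-0.57,0,0,0,1],[0,0,-0.57,0,0,0,1]]'
cat >> h.py <<'E'
c=np.array([530.805,-10.92,119.998]);TI,YW=0.461,3.016
DR=deckR(TI,YW);u,n=DR.as_matrix()[:,0],-DR.as_matrix()[:,2];ty=DR.as_matrix()[:,1]
foot=c-67.2*u+0.1*ty
def dk(s,h): return foot+s*u+h*n
def where():
    s=telemetry.state();d=np.array(s['position'])-foot
    print('s,t,h',np.round([d@u,d@ty,d@n],2),'rot err',np.round((DR.inv()*R.from_euler('xyz',s['orientation'])).as_rotvec(),4),'F(u,ty,n)',np.round([np.array(s['ft_force'])@v for v in (u,ty,n)],1),s['time_s'],s['grip_width'])
E
python3 - <<'E'
from h import *
print(foot)
plan(dk(66,70),DR)
E
```

```text
time_s: 6.12
position: [426.7, -298.1, 231.8]
orientation: [3.141, -0.001, -2.782]
ft_force: [0.7, -0.6, -3.7]
grip_width: 49.2
gripper_force: 30.0
[590.52835087 -18.35970872  90.10448741]
row [-0.5677, 0.5428, 0.1243] [-0.0354, 0.1435, 0.1518] n~ 8.0
```

```bash
python3 -m crank '[[-0.1,0.1,0.02,-0.006,0.025,0.027,1],[-0.16,0.15,0.03,-0.01,0.04,0.042,1],[-0.22,0.21,0.03,-0.014,0.056,0.06,1],[-0.28,0.27,0.04,-0.018,0.072,0.076,1],[-0.34,0.32,0.05,-0.022,0.087,0.092,1],[-0.4,0.38,0.06,-0.026,0.1,0.107,1],[-0.46,0.44,0.08,-0.03,0.117,0.123,1],[-0.51,0.49,0.1,-0.032,0.13,0.137,1],[-0.54,0.52,0.115,-0.034,0.138,0.146,1],[-0.56,0.535,0.12,-0.035,0.142,0.15,1],[-0.568,0.543,0.124,-0.035,0.1435,0.152,1],[-0.568,0.543,0.124,-0.035,0.1435,0.152,1],[-0.568,0.543,0.124,-0.035,0.1435,0.152,1],[-0.568,0.543,0.124,-0.035,0.1435,0.152,1],[-0.568,0.543,0.124,-0.035,0.1435,0.152,1]]'
python3 - <<'E'
from h import *
where();plan(dk(62,7.5),DR)
im,d=eyes.read_camera('side');cv2.imwrite('pics/side1.png',cv2.resize(im[100:300,150:400,::-1],None,fx=3,fy=3,interpolation=2))
E
```

```text
time_s: 7.37
position: [563.3, -16.7, 183.6]
orientation: [-3.139, -0.459, 3.013]
ft_force: [0.2, -0.2, -3.5]
grip_width: 49.5
gripper_force: 30.0
s,t,h [65.97 -1.75 71.58] rot err [ 0.0013 -0.0023  0.0029] F(u,ty,n) [-1.7 -0.2 -3. ] 7.3667 49.47250034609984
row [-0.0095, 0.0046, 0.1602] [-0.0004, 0.0007, -0.0009] n~ 2.0
```

View pics/side1.png

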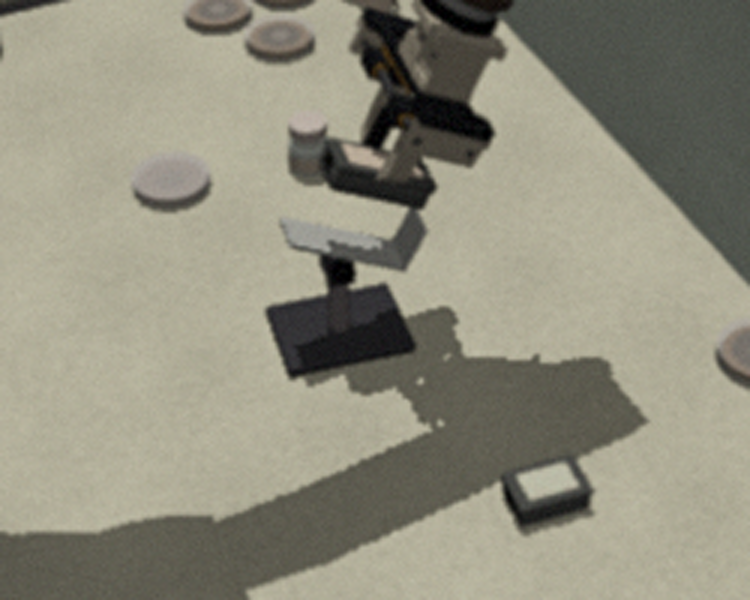

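The case (cropped view, 330–435, 140–205) is held parallel to the deck, above it and clear of the stop at (410,240). I'll lower it now.

```bash
python3 -m crank '[[-0.009,0.0045,0.04,0,0.001,-0.001,1],[-0.009,0.0045,0.08,0,0.001,-0.001,1],[-0.009,0.0045,0.12,0,0.001,-0.001,1],[-0.009,0.0045,0.14,0,0.001,-0.001,1],[-0.009,0.0045,0.15,0,0.001,-0.001,1],[-0.009,0.0045,0.156,0,0.001,-0.001,1],[-0.009,0.0045,0.16,0,0.001,-0.001,1],[-0.009,0.0045,0.16,0,0.001,-0.001,1],[-0.009,0.0045,0.16,0,0.001,-0.001,1],[-0.009,0.0045,0.16,0,0.001,-0.001,1]]'
python3 - <<'E'
from h import *
where();plan(dk(56,6.5),DR)
E
```

```text
time_s: 8.25
position: [539.5, -10.4, 124.7]
orientation: [-3.141, -0.461, 3.018]
ft_force: [0.1, 1.4, -3.8]
grip_width: 49.5
gripper_force: 30.0
s,t,h [61.65  1.5   7.97] rot err [ 0.0013  0.0005 -0.0021] F(u,ty,n) [-1.6  1.4 -3.4] 8.25 49.481904436871275
row [-0.0141, -0.0038, 0.0037] [-0.0004, -0.0002, 0.0007] n~ 1.0
```

```bash
cat >> h.py <<'E'
def avg(k=10):
    a=[];F=[]
    for _ in range(k):
        eyes.read_camera('side');s=telemetry.state();d=np.array(s['position'])-foot;a.append([d@u,d@ty,d@n]);F.append([np.array(s['ft_force'])@v for v in (u,ty,n)])
    a=np.array(a);print('avg s,t,h',a.mean(0).round(2),'sd',a.std(0).round(2),'F',np.mean(F,0).round(1),s['time_s']);return a.mean(0)
E
python3 - <<'E'
from h import *
avg()
E
```

```text
avg s,t,h [61.89  1.52  7.43] sd [0.1  0.02 0.21] F [-1.7  0.2 -2.8] 8.75
```

```bash
python3 -m crank '[[-0.005,-0.004,0,0,0,0,1],[-0.01,-0.004,0,0,0,0,1],[-0.015,-0.004,0,0,0,0,1],[-0.015,-0.004,0,0,0,0,1],[-0.015,-0.004,0,0,0,0,1],[-0.015,-0.004,0,0,0,0,1]]'
python3 - <<'E'
from h import *
avg(6);where()
s=telemetry.state();im,D=eyes.read_camera('wrist');cv2.imwrite('pics/held.png',cv2.resize(im[130:400,180:380,::-1],None,fx=2.2,fy=2.2,interpolation=2))
E
```

```text
time_s: 9.25
position: [543.9, -12.5, 121.4]
orientation: [-3.141, -0.463, 3.018]
ft_force: [-0.4, 0.2, -3.6]
grip_width: 48.8
gripper_force: 30.0
avg s,t,h [56.03 -0.06  7.21] sd [0.01 0.02 0.03] F [-1.6 -0.3 -3.1] 9.55
s,t,h [56.03 -0.1   7.23] rot err [ 0.0014  0.0017 -0.0021] F(u,ty,n) [-1.5 -0.6 -2.7] 9.55 48.79615642114104
```

View pics/held.png

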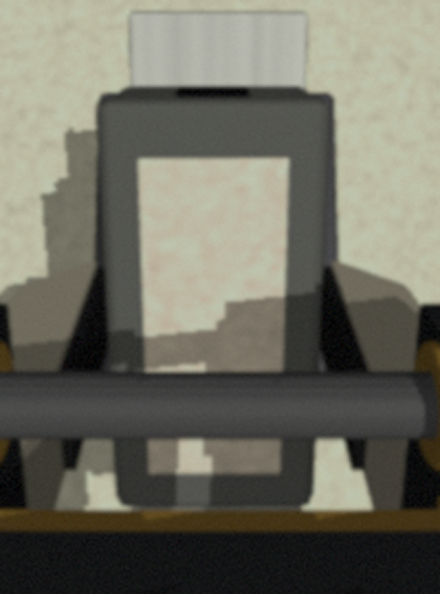

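The picture shows the deck's high end at columns 130–307 (row ~50) and the case's upper end at 98–333 (row ~100). After perspective, the case sits slightly left of deck centre. I'll get numbers for that.

```bash
cat > lat.py <<'E'
from h import *
s=telemetry.state();im,D=eyes.read_camera('wrist');P=cloud('wrist',D,s)-foot
S,T,H=P@u,P@ty,P@n
print('tcp',*[round(float((s['position']-foot)@v),2) for v in (u,ty,n)])
def ed(m,lab):
    o=[]
    for r in range(420):
        k=np.where(m[r])[0]
        if len(k)>20:
            o.append([S[r,k].mean(),T[r,k].min(),T[r,k].max(),H[r,k].mean()])
    o=np.array(o);
    if len(o)<3: print(lab,'few');return
    mid=(o[:,1]+o[:,2])/2;f=np.polyfit(o[:,0],mid,1)
    print(lab,len(o),'mid %.2f width %.2f slope %.4f h %.2f s %.1f..%.1f'%(np.median(mid),np.median(o[:,2]-o[:,1]),f[0],o[:,3].mean(),o[:,0].min(),o[:,0].max()))
b=abs(T)<40
import sys
for lab,lo,hi,s0,s1 in [('deck',-3,3,0,130),('long',27,37,5,130),('short',53,64,0,100)]:
    ed(b&(H>lo)&(H<hi)&(S>s0)&(S<s1),lab)
E
python3 lat.py
```

```text
tcp 56.02 -0.08 7.25
deck 34 mid 0.13 width 43.32 slope -0.0250 h -0.11 s 103.4..121.0
long 153 mid -0.77 width 49.39 slope -0.0050 h 32.27 s 5.4..105.5
short 15 mid -0.50 width 76.71 slope 0.0666 h 58.62 s 64.8..67.6
```

```bash
python3 -m crank '[[0,0.0022,0.002,0,0,0,1],[-0.002,0.0022,0.0035,0,0,0,1],[-0.003,0.0022,0.0035,0,0,0,1],[-0.003,0.0022,0.0035,0,0,0,1]]'; python3 -c "
from h import *
avg(3)"
python3 -m crank '[[-0.001,0,0,0,0,0,1],[-0.002,0,0,0,0,0,1],[-0.002,0,0,0,0,0,1]]'; python3 -c "
from h import *
avg(3)"
```

```text
time_s: 9.98
position: [544.5, -11.7, 119.5]
orientation: [-3.141, -0.463, 3.018]
ft_force: [-0.6, 0.7, -3.1]
grip_width: 49.7
gripper_force: 30.0
avg s,t,h [54.77  0.78  5.75] sd [0.02 0.01 0.02] F [-1.2 -0.1 -2.7] 10.1333
time_s: 10.38
position: [545.3, -11.9, 119.3]
orientation: [-3.141, -0.463, 3.018]
ft_force: [-0.3, 0.4, -3.6]
grip_width: 49.6
gripper_force: 30.0
avg s,t,h [53.97  0.75  5.8 ] sd [0.03 0.01 0.  ] F [-1.4  0.3 -2.9] 10.5333
```

```bash
for i in 1 2; do python3 -m crank '[[-0.001,0,0,0,0,0,1],[-0.002,0,0,0,0,0,1],[-0.002,0,0,0,0,0,1]]' >/dev/null; python3 -c "
from h import *
avg(3)"; done
```

```text
avg s,t,h [53.54  0.84  5.77] sd [0.01 0.01 0.  ] F [ 0.6  0.2 -2.6] 10.9333
avg s,t,h [53.46  0.88  5.73] sd [0.01 0.02 0.01] F [ 6.1  0.4 -0.5] 11.3333
```

```bash
for i in 1 2; do python3 -m crank '[[0,0,0.0005,0,0,0,1],[0,0,0.001,0,0,0,1],[0,0,0.001,0,0,0,1]]' >/dev/null; python3 -c "
from h import *
avg(2)"; done
```

```text
avg s,t,h [53.47  0.9   5.38] sd [0.01 0.01 0.  ] F [ 6.4  0.4 -0. ] 11.6833
avg s,t,h [53.45  0.91  5.07] sd [0.01 0.01 0.01] F [5.8 0.1 0.1] 12.0333
```

```bash
for i in 1 2; do python3 -m crank '[[0,0,0.0005,0,0,0,1],[0,0,0.001,0,0,0,1],[0,0,0.001,0,0,0,1]]' >/dev/null; python3 -c "
from h import *
avg(2)"; done; python3 lat.py
```

```text
avg s,t,h [53.44  0.9   4.96] sd [0. 0. 0.] F [6.4 0.6 1.6] 12.3833
avg s,t,h [53.4   0.88  4.9 ] sd [0.01 0.   0.  ] F [ 6.8 -0.3  2.7] 12.7333
tcp 53.41 0.88 4.89
deck 38 mid 0.25 width 43.46 slope 0.0001 h -0.10 s 101.2..120.8
long 148 mid 0.19 width 49.31 slope -0.0037 h 30.09 s 5.5..102.9
short 17 mid 0.47 width 74.28 slope 0.2443 h 58.46 s 61.7..65.0
```

Seated: the case top is at 30.1 mm, its centre is within 0.1 mm of the deck's, and it touches both the stop and the deck. I'll release it and look.

```bash
python3 -m crank '[[0,0,0,0,0,0,0.4],[0,0,0,0,0,0,0.3],[0,0,0,0,0,0,0.1],[0,0,0,0,0,0,0],[0,0,0,0,0,0,0],[0,0,0,0,0,0,0],[0,0,0,0,0,0,0],[0,0,-0.05,0,0,0,0],[0,0,-0.12,0,0,0,0],[0,0,-0.2,0,0,0,0],[0,0,-0.27,0,0,0,0],[0,0,-0.3,0,0,0,0],[0,0,-0.3,0,0,0,0],[0,0,-0.3,0,0,0,0],[0,0,-0.3,0,0,0,0]]'
python3 lat.py; python3 -c "
from h import *
plan([580,-292,200],down(3.07))
im,d=eyes.read_camera('wrist');cv2.imwrite('pics/rel1.png',im[:,:,::-1])"
```

```text
time_s: 14.03
position: [598.0, -18.4, 223.2]
orientation: [-3.141, -0.465, 3.018]
ft_force: [0.4, -0.0, 0.1]
grip_width: 92.0
gripper_force: 0.0
tcp 52.59 0.9 122.47
deck 24 mid 0.11 width 43.11 slope 0.0064 h -0.12 s 101.4..120.9
long 114 mid -0.13 width 48.64 slope -0.0032 h 29.95 s 5.6..102.7
short few
row [-0.0617, -0.6844, 0.0338] [0.0036, -0.1482, -0.0161] n~ 7.0
```

View pics/rel1.png

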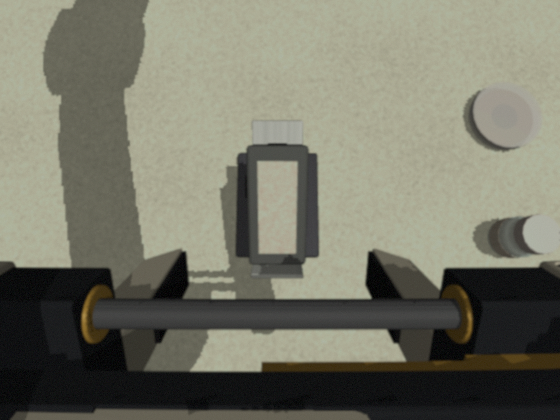

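The long case is seated on the deck, (248–308, 145–265), with its low end at the stop. Next is the short case.

```bash
python3 -m crank '[[-0.04,-0.1,-0.04,0,-0.02,0,0],[-0.06,-0.686,0.02,0.0036,-0.148,-0.016,0],[-0.06,-0.686,0.02,0.0036,-0.148,-0.016,0],[-0.06,-0.686,0.02,0.0036,-0.148,-0.016,0],[-0.06,-0.686,0.02,0.0036,-0.148,-0.016,0],[-0.06,-0.686,0.02,0.0036,-0.148,-0.016,0],[-0.06,-0.686,0.02,0.0036,-0.148,-0.016,0],[-0.06,-0.686,0.02,0.0036,-0.148,-0.016,0],[-0.06,-0.686,0.02,0.0036,-0.148,-0.016,0],[-0.06,-0.686,0.02,0.0036,-0.148,-0.016,0],[-0.06,-0.686,0.02,0.0036,-0.148,-0.016,0],[-0.06,-0.686,0.02,0.0036,-0.148,-0.016,0],[-0.06,-0.686,0.02,0.0036,-0.148,-0.016,0],[-0.06,-0.686,0.02,0.0036,-0.148,-0.016,0]]'
python3 case.py 26 614 -294; python3 -c "
from h import *
plan([614.6,-294.3,200],down(3.07))"
```

```text
time_s: 15.3
position: [583.6, -291.8, 206.8]
orientation: [3.141, 0.002, 3.071]
ft_force: [-0.4, -0.6, 0.4]
grip_width: 91.8
gripper_force: 0.0
bbox [254 176] [299 238] top z 26.2700493937665
[ 583.64665786 -291.82834176  206.78493565] [3.14117203e+00 2.41579520e-03 3.07134057e+00]
((612.7146606445312, -294.89825439453125), (49.599246978759766, 71.55944061279297), 85.98670196533203)
row [-0.0777, 0.0001, 0.0172] [0.0001, 0.0008, 0.0003] n~ 1.0
```

```bash
python3 -c "
from h import *
plan([613,-294.8,4],down(3.0716))"
```

```text
row [-0.0726, -0.0016, 0.5072] [0.0001, 0.0008, -0.0002] n~ 5.0
```

```bash
python3 -m crank '[[-0.073,-0.002,0.08,0,0.0008,0,0],[-0.073,-0.002,0.17,0,0.0008,0,0],[-0.073,-0.002,0.26,0,0.0008,0,0],[-0.073,-0.002,0.35,0,0.0008,0,0],[-0.073,-0.002,0.42,0,0.0008,0,0],[-0.073,-0.002,0.47,0,0.0008,0,0],[-0.073,-0.002,0.495,0,0.0008,0,0],[-0.073,-0.002,0.507,0,0.0008,0,0],[-0.073,-0.002,0.507,0,0.0008,0,0],[-0.073,-0.002,0.507,0,0.0008,0,0.2],[-0.073,-0.002,0.507,0,0.0008,0,0.4],[-0.073,-0.002,0.507,0,0.0008,0,0.6],[-0.073,-0.002,0.507,0,0.0008,0,1],[-0.073,-0.002,0.507,0,0.0008,0,1],[-0.073,-0.002,0.507,0,0.0008,0,1],[-0.073,-0.002,0.507,0,0.0008,0,1],[-0.073,-0.002,0.507,0,0.0008,0,1],[-0.073,-0.002,0.507,0,0.0008,0,1]]'
python3 -m crank '[[0,0,-0.01,0,0,0,1],[0,0,-0.03,0,0,0,1],[0,0,-0.07,0,0,0,1],[0,0,-0.15,0,0,0,1],[0,0,-0.24,0,0,0,1],[0,0,-0.33,0,0,0,1],[0,0,-0.42,0,0,0,1],[0,0,-0.5,0,0,0,1],[0,0,-0.57,0,0,0,1],[0,0,-0.62,0,0,0,1],[0,0,-0.62,0,0,0,1],[0,0,-0.62,0,0,0,1]]'
python3 -c "
from h import *
plan(dk(48,100),DR)"
```

```text
time_s: 16.85
position: [612.8, -295.8, 4.2]
orientation: [3.141, -0.0, 3.07]
ft_force: [0.2, 0.6, 2.7]
grip_width: 48.0
gripper_force: 30.0
time_s: 17.85
position: [613.3, -296.4, 253.9]
orientation: [-3.141, 0.003, 3.069]
ft_force: [-1.0, 0.8, -2.0]
grip_width: 48.1
gripper_force: 30.0
row [0.1037, 0.6892, 0.1311] [-0.0042, 0.1476, 0.0166] n~ 7.0
```

```bash
python3 -m crank '[[0.01,0.08,0.01,0,0.017,0.002,1],[0.02,0.16,0.02,-0.001,0.034,0.004,1],[0.03,0.24,0.03,-0.0015,0.051,0.006,1],[0.045,0.32,0.045,-0.002,0.068,0.008,1],[0.06,0.4,0.06,-0.002,0.086,0.009,1],[0.07,0.48,0.08,-0.003,0.103,0.011,1],[0.08,0.55,0.1,-0.003,0.118,0.013,1],[0.09,0.61,0.115,-0.004,0.131,0.015,1],[0.098,0.66,0.125,-0.004,0.142,0.016,1],[0.104,0.69,0.131,-0.004,0.1476,0.0166,1],[0.104,0.691,0.131,-0.004,0.1476,0.0166,1],[0.104,0.691,0.131,-0.004,0.1476,0.0166,1],[0.104,0.691,0.131,-0.004,0.1476,0.0166,1],[0.104,0.691,0.131,-0.004,0.1476,0.0166,1]]'
python3 -c "
from h import *
a=avg(4);where();plan(dk(44,42)+.88*ty,DR)"; python3 lat.py
```

```text
time_s: 19.02
position: [591.3, -19.9, 200.3]
orientation: [-3.14, -0.462, 3.013]
ft_force: [-0.2, -0.5, -2.3]
grip_width: 47.8
gripper_force: 30.0
avg s,t,h [48.3  -0.59 99.22] sd [0.04 0.44 0.1 ] F [-0.6 -0.1 -1. ] 19.2167
s,t,h [48.35 -0.   99.07] rot err [-0.0007  0.0017  0.0011] F(u,ty,n) [-0.3  0.  -1.8] 19.2167 48.02127070479341
row [-0.0111, 0.0021, 0.1427] [0.0002, -0.0005, -0.0004] n~ 2.0
tcp 48.35 -0.0 99.07
deck 25 mid 0.06 width 43.40 slope 0.0173 h -0.09 s 101.8..120.4
long 53 mid -0.04 width 48.72 slope 0.0043 h 29.93 s 64.1..102.4
short few
```

```bash
python3 -m crank '[[-0.014,0.001,0.03,0,0,0,1],[-0.014,0.001,0.07,0,0,0,1],[-0.014,0.001,0.1,0,0,0,1],[-0.014,0.001,0.125,0,0,0,1],[-0.014,0.001,0.138,0,0,0,1],[-0.014,0.001,0.147,0,0,0,1],[-0.014,0.001,0.151,0,0,0,1],[-0.014,0.001,0.151,0,0,0,1],[-0.014,0.001,0.151,0,0,0,1],[-0.014,0.001,0.151,0,0,0,1],[-0.014,0.001,0.151,0,0,0,1]]'
python3 -c "
from h import *
a=avg(4)"; sed -i "s/'short',53,64,0,100/'short',52,68,5,100/" lat.py; python3 lat.py
```

```text
time_s: 20.18
position: [569.9, -14.1, 143.6]
orientation: [3.141, -0.463, 3.017]
ft_force: [0.3, 0.2, -1.2]
grip_width: 48.2
gripper_force: 30.0
avg s,t,h [42.77  1.58 38.29] sd [0.05 0.01 0.11] F [-0.7  0.2 -1.4] 20.3833
tcp 42.84 1.61 38.15
deck 34 mid 0.17 width 43.28 slope -0.0173 h -0.09 s 101.2..121.0
long 52 mid 0.03 width 48.95 slope 0.0034 h 29.93 s 74.6..102.9
short 99 mid 0.88 width 49.03 slope -0.0025 h 59.63 s 26.7..78.0
```

```bash
python3 -m crank '[[-0.004,-0.002,0.002,0,0,0,1],[-0.008,-0.002,0.005,0,0,0,1],[-0.012,-0.002,0.0065,0,0,0,1],[-0.012,-0.002,0.0065,0,0,0,1],[-0.012,-0.002,0.0065,0,0,0,1],[-0.012,-0.002,0.0065,0,0,0,1]]'
python3 -c "
from h import *
a=avg(4)"; python3 lat.py
```

```text
time_s: 20.93
position: [572.3, -15.3, 138.6]
orientation: [3.141, -0.464, 3.017]
ft_force: [-0.3, 0.5, -2.0]
grip_width: 48.0
gripper_force: 30.0
avg s,t,h [38.12  0.79 35.36] sd [0.01 0.02 0.03] F [-0.7  0.  -1.1] 21.1333
tcp 38.13 0.79 35.37
deck 34 mid -0.01 width 43.34 slope 0.0109 h -0.15 s 101.5..121.0
long 62 mid 0.02 width 49.00 slope 0.0002 h 30.07 s 70.7..102.7
short 97 mid 0.06 width 49.06 slope -0.0013 h 57.13 s 21.9..73.1
```

Aligned to within 0.1 mm, about 1.1 mm above the lid. Sliding to the stop in small steps.

```bash
python3 -m crank '[[-0.002,0,0,0,0,0,1],[-0.0035,0,0,0,0,0,1],[-0.0035,0,0,0,0,0,1]]'>/dev/null;  python3 -c "
from h import *
avg(2)"
for i in 1 2; do python3 -m crank '[[-0.001,0,0,0,0,0,1],[-0.002,0,0,0,0,0,1],[-0.002,0,0,0,0,0,1]]' >/dev/null; python3 -c "
from h import *
avg(2)"; done
```

```text
avg s,t,h [36.66  0.74 35.28] sd [0.03 0.01 0.01] F [-1.   0.2 -1.4] 21.5333
avg s,t,h [36.03  0.77 35.29] sd [0.   0.01 0.  ] F [-0.4  0.3 -1. ] 21.8833
avg s,t,h [35.84  0.83 35.3 ] sd [0.01 0.02 0.01] F [ 3.6 -0.4  0.3] 22.2333
```

```bash
python3 -m crank '[[-0.0005,0,0.001,0,0,0,1],[-0.001,0,0.0015,0,0,0,1],[-0.001,0,0.0015,0,0,0,1]]'>/dev/null;  python3 -c "
from h import *
avg(2)"
for i in 1 2; do python3 -m crank '[[0,0,0.0005,0,0,0,1],[0,0,0.001,0,0,0,1],[0,0,0.001,0,0,0,1]]' >/dev/null; python3 -c "
from h import *
avg(2)"; done; python3 lat.py
```

```text
avg s,t,h [35.79  0.83 34.63] sd [0.   0.   0.01] F [6.2 0.2 1.9] 22.5833
avg s,t,h [35.8   0.81 34.3 ] sd [0.01 0.01 0.  ] F [ 6.6 -0.3  2.2] 22.9333
avg s,t,h [35.79  0.83 34.23] sd [0.   0.02 0.  ] F [ 8.2 -0.2  3.1] 23.2833
tcp 35.79 0.82 34.23
deck 34 mid 0.02 width 43.32 slope 0.0085 h -0.13 s 101.8..121.0
long 66 mid 0.05 width 48.84 slope 0.0014 h 30.07 s 68.6..102.6
short 97 mid 0.08 width 48.98 slope -0.0032 h 56.23 s 19.7..70.9
```

```bash
python3 -m crank '[[0,0,0.0005,0,0,0,1],[0,0,0.001,0,0,0,1],[0,0,0.001,0,0,0,1]]' >/dev/null; python3 -c "
from h import *
avg(2)"
python3 -m crank '[[0,0,0,0,0,0,0.4],[0,0,0,0,0,0,0.3],[0,0,0,0,0,0,0.1],[0,0,0,0,0,0,0],[0,0,0,0,0,0,0],[0,0,0,0,0,0,0],[0,0,0,0,0,0,0],[0,0,-0.05,0,0,0,0],[0,0,-0.12,0,0,0,0],[0,0,-0.2,0,0,0,0],[0,0,-0.27,0,0,0,0],[0,0,-0.3,0,0,0,0],[0,0,-0.3,0,0,0,0],[0,0,-0.3,0,0,0,0],[0,0,-0.3,0,0,0,0]]'
python3 lat.py
python3 - <<'E'
from h import *
im,d=eyes.read_camera('wrist');P=cloud('wrist',d,telemetry.state())-foot
m=(abs(P@ty)<8)&(abs(P@n-56)<3);print('short top s',(P@u)[m].min(),(P@u)[m].max())
im,_=eyes.read_camera('side');cv2.imwrite('pics/fin.png',cv2.resize(im[120:260,180:360,::-1],None,fx=4,fy=4,interpolation=2))
E
```

```text
avg s,t,h [35.77  0.81 34.22] sd [0.   0.   0.01] F [7.9 0.2 4.6] 23.6833
time_s: 24.93
position: [626.8, -22.2, 241.4]
orientation: [3.141, -0.466, 3.017]
ft_force: [-0.0, -0.1, -0.4]
grip_width: 92.0
gripper_force: 0.0
tcp 34.64 0.75 151.73
deck 21 mid 0.25 width 43.15 slope -0.0264 h -0.19 s 102.8..120.8
long 40 mid -0.17 width 48.65 slope 0.0045 h 29.91 s 68.8..102.2
short 77 mid -0.14 width 48.85 slope 0.0020 h 55.75 s 5.3..70.7
short top s -1.0763306201353562 71.1518535540419
```

View pics/fin.png

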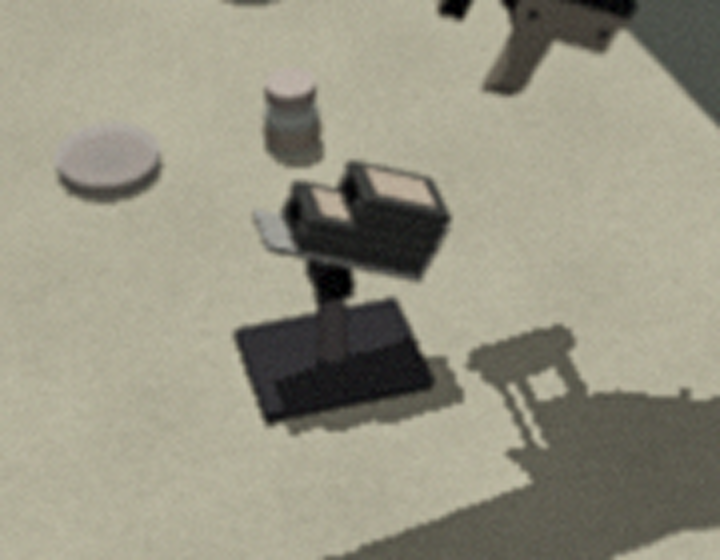

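The final view shows the two cases stacked at (290–450, 165–275), flush at the stop end, with the jar, dish and stand undisturbed. Handing in.

```bash
python3 -c "
from cell import ctrl
print(ctrl.close_job())"
```

```text
the job is handed in; nothing more can be done
None
```

The long case is flat on the deck, centred and against the stop, with the short case squarely on top and also against the stop; the gripper is clear, the dish and jar were not touched, and I handed the job in at about 25 s (the hand-in returned no verdict).

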